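Level the rocking plant stand on the ledge tray

TASK

The square plant stand rocks on the steel ledge tray because its two screw feet are wound up too far. Turn the two black knobs until the stand sits level and steady with all four feet on the tray, then let go. The dill pot stays standing on it, the stand stays where it is, and the jar, the seed dispenser and the bamboo marker are left alone.

Things in the scene. Friction and masses are not known exactly. Their poses are not given: they have to be found in the camera images.
- tray: fixed stainless steel ledge tray, 400 (x) by 740 (y) mm; origin on the worktop under its centre. Its flat level floor lies 20 mm above the origin; rims rise 16 mm (back rim 34 mm) above that floor
- stand: loose white square plant stand, 1.8 kg, plate 180 x 180 x 8 mm, on four corner feet at 72 mm in x and in y from its centre: plain fixed feet with round bottoms at (+,+) and (-,-) of its own frame, screw feet with black knobs at (+,-) and (-,+). Origin: centre, at the level of the fixed feet's lowest points, so a screw foot is right when its sole is at z = 0 in this frame; plate top at z = 38 mm
- grip_a (a point): centre (half-way up) of the black round fluted hand knob of the screw foot at (+72,-72) mm of the stand; 36 mm across, 28 mm high, axis upright. At the right setting its underside is 24 mm above the plate's top; it starts 3.5 to 8 mm higher. It turns with little effort (about 0.1 N m) and stays where it is left
- grip_b (a point): the same, for the equal knob of the screw foot at (-72,+72) mm of the stand
- pad_a (a point): centre of the underside of the round rubber sole (30 mm across) of the screw foot of knob a, 76 mm straight below the knob's centre. Knob and foot move up and down together: turning the knob clockwise seen from above lowers both against the stand by 18 mm a full turn (2.86 mm a radian), which raises that corner once the foot bears
- pad_b (a point): the same for the screw foot of knob b
- pad_c (a point): lowest point of the round-bottomed fixed foot (24 mm across, rubber) at (+72,+72) mm of the stand
- pad_d (a point): lowest point of the round-bottomed fixed foot (24 mm across, rubber) at (-72,-72) mm of the stand
- pot_mid (a point): white ceramic pot, 0.45 kg, standing loose a little off the middle of the plate towards knob a, so the stand leans that way at first; 84 mm across at the rim, 68 mm high, with a tuft of dill 36 mm across rising to 92 mm above its foot; this point is on its axis 34 mm above its foot
- jar_mid (a point): closed glass jar with steel lid, 76 mm across, 106 mm high, standing on the tray; this point is on its axis half-way up
- dispenser_mid (a point): clear plastic seed dispenser, square, 64 x 64 mm, 108 mm high with a round push button on top, standing on the tray; this point is on its axis half-way up
- marker_mid (a point): bamboo plant marker lying flat on the tray, 145 mm long (its y), 22 mm wide, 5 mm thick; this point is near its centre
- corner_a (a point): point of the stand: the plate's upper face on the axis of knob a, 38 mm above the level of the fixed feet; at the right setting knob centre grip_a is 38 mm above it
- corner_b (a point): the same on the axis of knob b
Things that resemble listed ones, but are neither listed nor needed, are in the scene too. Leave any blue or yellow look-alike of the part that bears pot_mid alone.

How it is judged:
By the outcome, as a careful person would: the job done as asked, in the order asked, and still so for the second after the job is handed in, with the robot touching nothing.
It also fails if it takes over 72 s, if anything falls off the work surface, if the arm or the gripper's body presses on something with over 40 N, if the wrist force passes 120 N, or if a joint passes its speed limit or range.

ROBOT

A 6-joint arm with a two-finger parallel gripper is mounted at the origin on the work surface. World frame = base frame: x ahead of the robot, y to its left, z up, the work surface at z = 0. Lengths are in m, angles in rad, forces in N, time in s.
With the tool pointing down it reaches from about 0.35 to 0.975 m from the base axis. Payload 4.9 kg.
Tool frame: the origin (TCP) lies at the very end of the fingers, on their centre line; the grasp point (between the pads) lies 19 mm behind it; z points along the fingers, y is the line along which they close (so a half turn about z gives the same grasp; the last joint's range is limited). The gripper opens to 85 mm and grips with 20 to 120 N. Pads are 22 mm wide; open, the fingers measure 114 mm over their backs; the gripper's body (76 mm by 85 mm) begins 54 mm behind the grasp point. The pads swing forward as they close: fully open they stand 13 mm farther back than shut.
Start: joints at [-1.273, 0.053, 1.613, -0, 1.476, -0.119], TCP at [0.253, -0.571, 0.195] pointing down, gripper open.
Joint ranges: [-3.01, 3.01], [-1.01, 2.22], [0.06, 2.58], [-1.02, 4.17], [0.09, 2.62], [-3.14, 3.14]. Speed limits (rad/s): [2.57, 2.57, 3.14, 3.14, 3.14, 3.14].

INTERFACE

Orientations are given as a rotation vector (axis times angle).
In Python, from workcell import bot gives the robot as it stands.
- The arm moves only by the tool step_arm, never from a script. Its argument "increments" is one flat list of numbers, 5 for each row, row after row: the closure, from -1 (fully open) to 1 (shut), then the shift along the tool's x, y, z in cm, then the turn about the tool's z in degrees. A call has 1 to 20 rows; each row is the pose to reach, as a shift and turn from the pose commanded when the call began, along the tool's axes at that moment; what a row does not reach only later rows make up. A row lasts 1/8 s, in which the tool goes at most 62.5 mm and 10.7 degrees, less where a joint would pass 70% of its speed; a pose out of reach is approached as far as the arm can. A call with a gripper value outside its range is refused whole. The fingers move at their own pace and stop on an object; "squeeze" is the grip in N (left out, the last holds). Time passes only in rows, so rows that repeat a pose let the fingers close. It gives the time, the measured TCP pose, the force, the opening and the grip force at its end, in the units of the state.
- bot.observe(): the state, without advancing time (a new reading comes with each control period).
- bot.camera(name): name is "scene" or "top"; returns a dict with "pixels" (480x640x3 uint8, red, green, blue), "fx", "fy", "cx", "cy" (pixels), "R" (3x3) and "t" (3): a world point X has camera coordinates R X + t. Camera axes: x right, y down, z forward; pixel columns grow to the right and rows downward; lengths in m; the calibration is good to about 2 mm. A picture is of the moment at which its call begins. There is no depth.
- bot.hand_in(): hands the job in; it is judged then, once.
The state is a dict: "time_s": time; "qpos": joint angles; "joint_vel": joint speeds; "tau": joint torques, N m; "tcp_pos": TCP position; "ee_rot": TCP orientation; "contact_force": force on the tool from outside, world axes, zero at the start; "torque": the same for the moment, N m; "grip_width": opening from 0.0 (shut) to 1.0 (fully open); "finger_force": force on a finger pad.
Only numpy, scipy, OpenCV 4.12 (cv2) and the standard library are available. Lean on these libraries where they do the work, as an engineer would, in place of code of your own. Each camera call takes 0.05 s, during which the arm holds its last target. There are 200 camera calls.

## Working session

There is one attempt and no reset: what is moved stays moved. The work goes in short steps, Python scripts to look and compute and a tool call to move; the robot and the scene stay as the last step left them, time stands still between calls to the robot, and variables do not carry over. Pictures are saved under pics/ and viewed, at most 10 in all, crops included, and the job is handed in when it is done.

Besides the shell and the picture viewer there is one more tool, called after "Request:" as name(argument=value, ...) on one line, values as JSON. step_arm: Moves the arm, as the interface text tells. Its arguments: {"type":"object","properties":{"increments":{"type":"array","items":{"type":"number"}},"squeeze":{"type":"number"}},"required":["increments"]}

```bash
mkdir -p pics; ls
python3 - <<'E'
from workcell import bot
import cv2,numpy as np
for n in("scene","top"):
    c=bot.camera(n); cv2.imwrite(f"pics/{n}0.png",c["pixels"][:,:,::-1]); np.savez(f"{n}0.npz",**c)
    print(n,c["fx"],c["cx"],c["cy"],np.round(c["R"],3).tolist(),np.round(c["t"],3), np.round(-c["R"].T@c["t"],3))
print(bot.observe())
E
```

```text
pics
scene 547.1441159288279 325.3666702299169 237.19071207228268 [[-0.434, 0.901, 0.006], [0.691, 0.337, -0.64], [-0.579, -0.273, -0.768]] [ 0.234 -0.33   1.655] [1.287 0.353 1.059]
top 600.6693336439995 308.79856992313245 241.93422455813686 [[0.01, -1.0, 0.019], [-0.997, -0.012, -0.08], [0.08, -0.018, -0.997]] [0.006 0.569 1.458] [0.45  0.039 1.498]
{'time_s': 0.1, 'qpos': array([-1.27300742e+00,  5.32755591e-02,  1.61413651e+00, -4.51006090e-06,
        1.47598256e+00, -1.19012024e-01]), 'joint_vel': array([-0.00123219, -0.00200361, -0.00339501,  0.00100482,  0.0004183 ,
       -0.00209413]), 'tau': array([-9.67037249e-05, -3.94907248e+01, -3.71361494e+01, -1.06938487e-04,
        3.92335976e-03, -1.08985665e-05]), 'tcp_pos': array([ 0.25283379, -0.57090423,  0.19380754]), 'ee_rot': array([-3.07186263e+00, -6.49609985e-01,  2.59555218e-04]), 'contact_force': array([ 0.13902011, -0.08467574, -0.67941739]), 'torque': array([-0.00250454, -0.00940389, -0.01249709]), 'finger_force': 0.0, 'grip_width': 0.9983493469790856}
```

View pics/scene0.png

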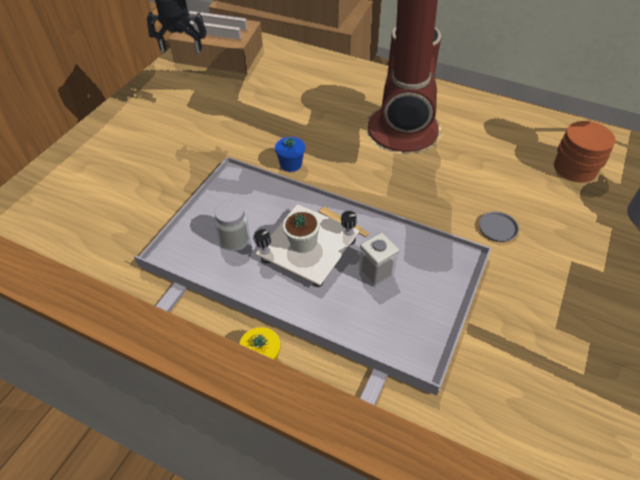

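View pics/top0.png

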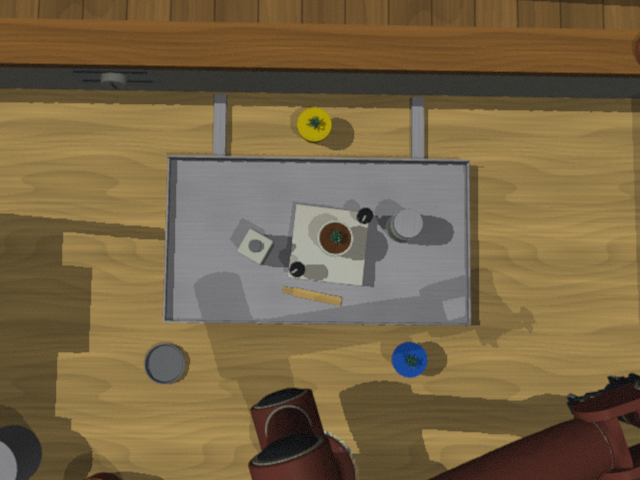

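The top view shows two black knobs. The one at (365,215) is on the far right (+x, −y), next to the pot and jar. The one at (297,269) is at (−x, +y). The pot on the white plate at (336,238) is the right one. The blue pot at (410,360) and yellow pot at (314,124) are look-alikes to leave alone. Next I'll measure, and check with one enlarged crop.

```bash
cat > h.py <<'E'
import numpy as np,cv2
def ray(c,u,v):
    d=np.array([(u-c["cx"])/c["fx"],(v-c["cy"])/c["fy"],1.]);R=c["R"];return -R.T@c["t"],R.T@d
def onz(c,u,v,z):
    o,d=ray(c,u,v);return o+d*(z-o[2])/d[2]
def tri(c1,p1,c2,p2):
    o1,d1=ray(c1,*p1);o2,d2=ray(c2,*p2)
    s=np.linalg.lstsq(np.c_[d1,-d2],o2-o1,rcond=None)[0]
    a,b=o1+s[0]*d1,o2+s[1]*d2;return (a+b)/2,np.linalg.norm(a-b)
def blobs(m,lo,hi):
    n,l,s,ce=cv2.connectedComponentsWithStats(m.astype(np.uint8))
    return [(ce[i].round(2).tolist(),s[i].tolist()) for i in range(1,n) if lo<s[i][4]<hi]
E
python3 - <<'E'
from h import *
S,T=[dict(np.load(f"{n}0.npz")) for n in("scene","top")]
for n,c,(x0,y0,x1,y1) in(("s",S,(190,180,420,300)),("t",T,(220,190,440,310))):
    p=c["pixels"][y0:y1,x0:x1]; k=p.max(2)<60
    print(n,"dark",[((a[0]+x0,a[1]+y0),s) for a,s in blobs(k,20,600)])
    hsv=cv2.cvtColor(p,cv2.COLOR_RGB2HSV)
    print(" plate pix (bright)",p[p.min(2)>170].shape)
    cv2.imwrite(f"pics/{n}crop.png",cv2.resize(p[:,:,::-1],None,fx=3.4,fy=3.4,interpolation=cv2.INTER_CUBIC))
a=cv2.imread("pics/scrop.png");b=cv2.imread("pics/tcrop.png")
w=max(a.shape[1],b.shape[1]);pad=lambda i:cv2.copyMakeBorder(i,0,0,0,w-i.shape[1],cv2.BORDER_CONSTANT)
v=np.vstack([pad(a),pad(b)])
f=min(800/v.shape[1],600/v.shape[0],1)
v=cv2.resize(v,None,fx=f,fy=f);print(v.shape,f);cv2.imwrite("pics/crop0.png",v)
E
```

```text
s dark [((347.55, 219.82), [152, 32, 14, 17, 158]), ((261.2, 238.14), [65, 50, 15, 18, 161])]
 plate pix (bright) (7137, 3)
t dark [((364.83000000000004, 215.06), [137, 18, 16, 16, 170]), ((342.65999999999997, 237.43), [118, 41, 10, 13, 74]), ((297.43, 268.77), [70, 72, 15, 15, 151])]
 plate pix (bright) (0, 3)
(600, 575, 3) 0.7352941176470589
```

View pics/crop0.png

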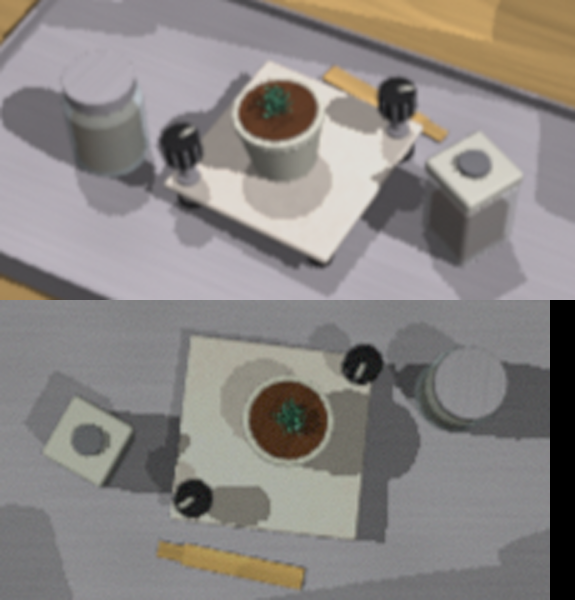

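Run:
```python
from h import *
S,T=[dict(np.load(f"{n}0.npz")) for n in("scene","top")]
C={}
for n,c,box in(("s",S,(190,180,420,300)),("t",T,(220,190,440,310))):
    x0,y0,x1,y1=box;p=c["pixels"][y0:y1,x0:x1];k=(p.max(2)<60).astype(np.uint8)
    for q in cv2.findContours(k,cv2.RETR_EXTERNAL,cv2.CHAIN_APPROX_NONE)[0]:
        if cv2.contourArea(q)>80:
            h=cv2.convexHull(q);r=cv2.boundingRect(h);m=cv2.moments(h)
            C.setdefault(n,[]).append((r[0]+x0+(r[2]-1)/2,r[1]+y0+(r[3]-1)/2)); print(n,C[n][-1],r[2:],m["m10"]/m["m00"]+x0,m["m01"]/m["m00"]+y0)
s=sorted(C["s"]);t=sorted([q for q in C["t"] if abs(q[0]-342)>5],reverse=True)
for nm,a,b in(("a",s[0],t[0]),("b",s[1],t[1])): print(nm,tri(S,a,T,b),"top@.115",onz(T,*b,.115))
# plate: warm white (R>B) in top
p=T["pixels"].astype(int);m=((p[:,:,0]-p[:,:,2]>8)&(p.min(2)>50));w=np.zeros_like(m);w[195:292,280:375]=1
m=(m&w).astype(np.uint8);cs=max(cv2.findContours(m,cv2.RETR_EXTERNAL,cv2.CHAIN_APPROX_NONE)[0],key=cv2.contourArea)
rc=cv2.minAreaRect(cs);print(rc)
for u,v in cv2.boxPoints(rc):print((u,v),onz(T,u,v,.058)[:2])
print("centre",onz(T,*rc[0],.058))
print("pot rim",onz(T,336,238,.126),"jar top",onz(T,407,224,.126))
```

```text
s (262.0, 238.5) (15, 18) 261.76292335115863 238.13814616755792
s (348.5, 220.0) (14, 17) 348.2404214559387 219.69923371647508
t (297.0, 269.0) (15, 15) 297.0074547390841 268.97657082002127
t (364.5, 215.5) (16, 16) 364.6676136363636 215.45549242424244
a (array([ 0.62740391, -0.11802723,  0.09472953]), np.float64(0.0013751657944589906)) top@.115 [ 0.62454581 -0.11514751  0.115     ]
b (array([0.49897389, 0.04003291, 0.10670997]), np.float64(0.0002481328983664757)) top@.115 [0.49863822 0.04013915 0.115     ]
((329.087646484375, 244.74085998535156), (74.16181182861328, 73.89435577392578), 6.581944942474365)
(np.float32(288.0161), np.float32(277.19415)) [0.48081016 0.06146668]
(np.float32(296.4862), np.float32(203.78683)) [0.65817953 0.04329786]
(np.float32(370.15918), np.float32(212.28757)) [ 0.63973634 -0.13517982]
(np.float32(361.6891), np.float32(285.6949)) [ 0.46234378 -0.11519722]
centre [ 0.55982556 -0.03630262  0.058     ]
pot rim [ 0.57034141 -0.04853074  0.126     ] jar top [ 0.60466311 -0.21211285  0.126     ]
```

Knob a is near (0.626,−0.117) and knob b near (0.499,0.040). The stand's centre is near (0.560,−0.036), with yaw about −6°. I'll press the plate lightly with shut fingers beside knob a, which gives the foot error directly.

```bash
cat >> h.py <<'E'
from scipy.spatial.transform import Rotation as Ro
def st():
    from workcell import bot
    o=bot.observe();M=Ro.from_rotvec(o["ee_rot"]).as_matrix();return o,M
def go(x,y,z,yaw):
    "shift (cm, tool axes) and turn (deg) to a world pose"
    o,M=st();psi=np.degrees(np.arctan2(M[1,0],M[0,0]))
    d=M.T@(np.array([x,y,z])-o["tcp_pos"])*100
    print("yaw",psi.round(1),"shift",d.round(2),"turn",round((psi-yaw+180)%360-180,1))
E
python3 -c "
from h import *
go(.646,-.083,.195,0);go(.646,-.083,.080,0)"
```

```text
yaw 23.9 shift [ 55.7  -28.7   -0.06] turn 23.9
yaw 23.9 shift [ 55.7  -28.68  11.44] turn 23.9
```

Request:
step_arm(increments=[1,55.7,-28.7,0,23.9,1,55.7,-28.7,0,23.9,1,55.7,-28.7,0,23.9,1,55.7,-28.7,0,23.9,1,55.7,-28.7,0,23.9,1,55.7,-28.7,0,23.9,1,55.7,-28.7,0,23.9,1,55.7,-28.7,0,23.9,1,55.7,-28.7,0,23.9,1,55.7,-28.7,0,23.9,1,55.7,-28.7,0,23.9,1,55.7,-28.7,0,23.9,1,55.7,-28.7,6,23.9,1,55.7,-28.7,11.4,23.9,1,55.7,-28.7,12.6,23.9,1,55.7,-28.7,12.6,23.9], squeeze=20)

```text
time_s: 2.1
tcp_pos: [0.6458, -0.0846, 0.0692]
ee_rot: [-3.142, 0.003, 0.001]
contact_force: [-0.1, -0.9, 1.6]
grip_width: -0.001
finger_force: 0.0
```

Request:
step_arm(increments=[1,0,0,0.6,0,1,0,0,1.0,0,1,0,0,1.2,0,1,0,0,1.2,0])

```text
time_s: 2.6
tcp_pos: [0.6462, -0.0835, 0.0571]
ee_rot: [3.142, -0.0, 0.0]
contact_force: [0.4, -0.9, 0.1]
grip_width: -0.004
finger_force: 0.0
```

Request:
step_arm(increments=[1,0,0,0.15,0,1,0,0,0.15,0])

```text
time_s: 2.85
tcp_pos: [0.6461, -0.0835, 0.0553]
ee_rot: [-3.142, 0.001, 0.0]
contact_force: [-0.0, -0.1, -0.2]
grip_width: -0.002
finger_force: 0.0
```

Request:
step_arm(increments=[1,0,0,0.1,0,1,0,0,0.1,0])

```text
time_s: 3.1
tcp_pos: [0.6461, -0.0835, 0.0543]
ee_rot: [-3.141, 0.001, 0.0]
contact_force: [0.0, 0.5, -0.2]
grip_width: -0.0
finger_force: 0.0
```

Request:
step_arm(increments=[1,0,0,0.1,0,1,0,0,0.1,0])

```text
time_s: 3.35
tcp_pos: [0.6461, -0.0835, 0.0533]
ee_rot: [-3.142, 0.001, 0.0]
contact_force: [-1.0, 0.2, 0.0]
grip_width: 0.003
finger_force: 0.0
```

Request:
step_arm(increments=[1,0,0,0.1,0,1,0,0,0.1,0])

```text
time_s: 3.6
tcp_pos: [0.646, -0.0835, 0.0522]
ee_rot: [-3.142, 0.001, 0.0]
contact_force: [0.6, -0.5, -1.7]
grip_width: 0.002
finger_force: 0.0
```

Request:
step_arm(increments=[1,0,0,0.1,0,1,0,0,0.1,0])

```text
time_s: 3.85
tcp_pos: [0.646, -0.0835, 0.0513]
ee_rot: [-3.142, 0.001, 0.0]
contact_force: [-0.4, 0.0, -0.3]
grip_width: -0.001
finger_force: 0.0
```

Request:
step_arm(increments=[1,0,0,0.1,0,1,0,0,0.1,0])

```text
time_s: 4.1
tcp_pos: [0.6461, -0.0835, 0.0503]
ee_rot: [-3.142, 0.001, 0.0]
contact_force: [-0.3, -0.3, -0.5]
grip_width: 0.005
finger_force: 0.0
```

Run:
```python
from workcell import bot
import cv2
c=bot.camera("scene")["pixels"][150:300,200:400,::-1];d=bot.camera("top")["pixels"][150:300,250:450,::-1]
import numpy as np
cv2.imwrite("pics/p1.png",cv2.resize(np.hstack([c,d]),None,fx=2,fy=2,interpolation=cv2.INTER_CUBIC))
```

```text
(no output)
```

View pics/p1.png

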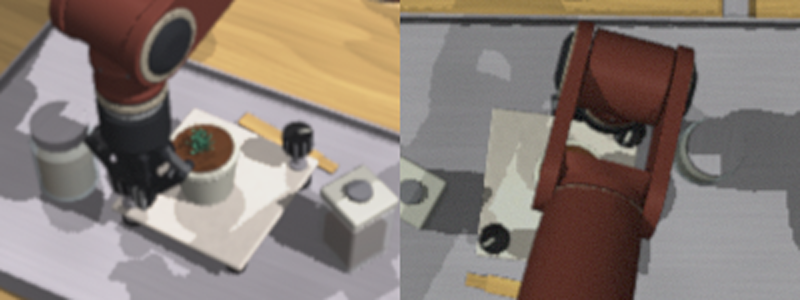

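The scene crop puts the fingertips at the plate's edge, around (130,205), so the probe probably slid past the edge. I'll lift, move inward and probe again.

Request:
step_arm(increments=[1,0,0,-1.0,0,1,0,0,-1.0,0,1,-0.8,0,-0.9,0,1,-0.8,0,-0.5,0,1,-0.8,0,-0.4,0,1,-0.8,0,-0.4,0])

```text
time_s: 4.95
tcp_pos: [0.6379, -0.0835, 0.0539]
ee_rot: [-3.141, 0.0, 0.001]
contact_force: [0.0, 0.1, -0.4]
grip_width: -0.001
finger_force: 0.0
```

Request:
step_arm(increments=[1,0,0,0.1,0,1,0,0,0.1,0])

```text
time_s: 5.2
tcp_pos: [0.6382, -0.0836, 0.0533]
ee_rot: [-3.142, 0.001, 0.0]
contact_force: [-0.1, 1.2, -0.4]
grip_width: -0.004
finger_force: 0.0
```

Request:
step_arm(increments=[1,0,0,0.1,0,1,0,0,0.1,0])

```text
time_s: 5.45
tcp_pos: [0.6381, -0.0835, 0.0523]
ee_rot: [-3.142, 0.001, 0.0]
contact_force: [-0.6, -0.3, -0.1]
grip_width: 0.001
finger_force: 0.0
```

Request:
step_arm(increments=[1,0,0,0.1,0,1,0,0,0.1,0])

```text
time_s: 5.7
tcp_pos: [0.638, -0.0835, 0.0513]
ee_rot: [-3.142, 0.001, 0.0]
contact_force: [-0.1, -0.7, 0.2]
grip_width: -0.001
finger_force: 0.0
```

Request:
step_arm(increments=[1,0,0,0.1,0,1,0,0,0.1,0])

```text
time_s: 5.95
tcp_pos: [0.6381, -0.0835, 0.0503]
ee_rot: [-3.142, 0.001, 0.0]
contact_force: [-0.3, -0.3, -0.0]
grip_width: -0.003
finger_force: 0.0
```

Request:
step_arm(increments=[1,0,0,0.1,0,1,0,0,0.1,0])

```text
time_s: 6.2
tcp_pos: [0.6381, -0.0835, 0.0493]
ee_rot: [-3.142, 0.0, 0.0]
contact_force: [-0.2, 0.4, -0.1]
grip_width: -0.001
finger_force: 0.0
```

Request:
step_arm(increments=[1,0,0,0.1,0,1,0,0,0.1,0])

```text
time_s: 6.45
tcp_pos: [0.6381, -0.0835, 0.0483]
ee_rot: [-3.142, 0.001, 0.0]
contact_force: [-0.4, -1.0, -0.5]
grip_width: 0.0
finger_force: 0.0
```

Request:
step_arm(increments=[1,0,0,0.1,0,1,0,0,0.1,0])

```text
time_s: 6.7
tcp_pos: [0.638, -0.0835, 0.0472]
ee_rot: [-3.142, 0.0, 0.0]
contact_force: [0.3, -0.6, 0.3]
grip_width: 0.001
finger_force: 0.0
```

Run:
```python
from workcell import bot
import cv2,numpy as np
c=bot.camera("scene");o=bot.observe()
p=c["pixels"][185:285,210:340,::-1].copy();p=cv2.resize(p,None,fx=6,fy=6,interpolation=cv2.INTER_CUBIC)
x=c["R"]@o["tcp_pos"]+c["t"];u=c["fx"]*x[0]/x[2]+c["cx"];v=c["fy"]*x[1]/x[2]+c["cy"];print(u,v)
cv2.drawMarker(p,(int((u-210+.5)*6),int((v-185+.5)*6)),(0,0,255),0,14,1)
cv2.imwrite("pics/p2.png",p)
```

```text
274.57098960248163 259.73281410828287
```

View pics/p2.png

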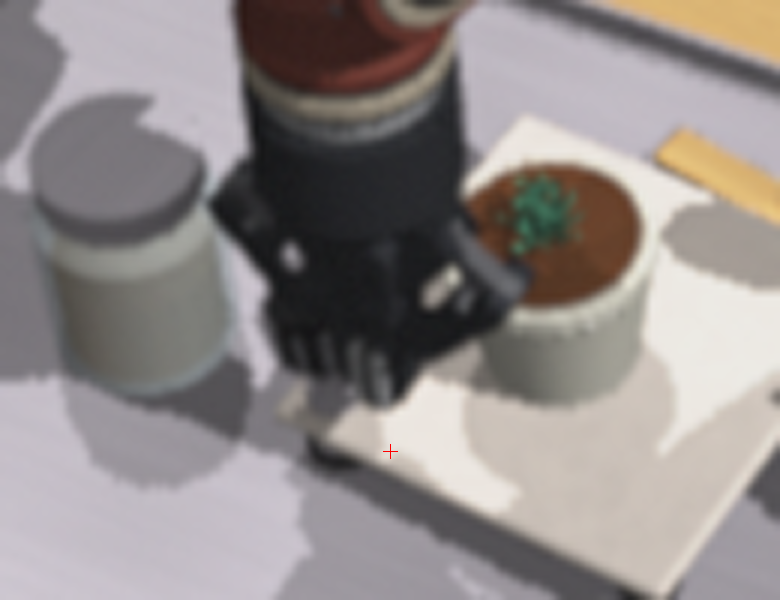

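Run:
```python
from h import *
X=np.array([.25283,-.5709,.1938])
for n in("scene","top"):
    c=dict(np.load(f"{n}0.npz"));x=c["R"]@X+c["t"];u=c["fx"]*x[0]/x[2]+c["cx"];v=c["fy"]*x[1]/x[2]+c["cy"];print(n,u,v)
    if n=="scene":
        p=cv2.resize(c["pixels"][0:75,130:230,::-1],None,fx=6,fy=6,interpolation=cv2.INTER_CUBIC)
        cv2.drawMarker(p,(int((u-130+.5)*6),int((v+.5)*6)),(0,0,255),0,14,1);cv2.imwrite("pics/p3.png",p)
# height of the tip seen in p2 if on the line above x,y
c=dict(np.load("scene0.npz"))
for z in(.047,.057,.067,.077):
    x=c["R"]@np.array([.638,-.0835,z])+c["t"];print(z,c["fx"]*x[0]/x[2]+c["cx"],c["fy"]*x[1]/x[2]+c["cy"])
```

```text
scene 184.92186363558946 66.93727187973377
top 579.0885115733976 384.8398422335323
0.047 274.6138560044683 259.7938171021238
0.057 274.3331211985081 257.1631031837892
0.067 274.0489544612276 254.50022927211134
0.077 273.7612924735017 251.80460201528481
```

View pics/p3.png

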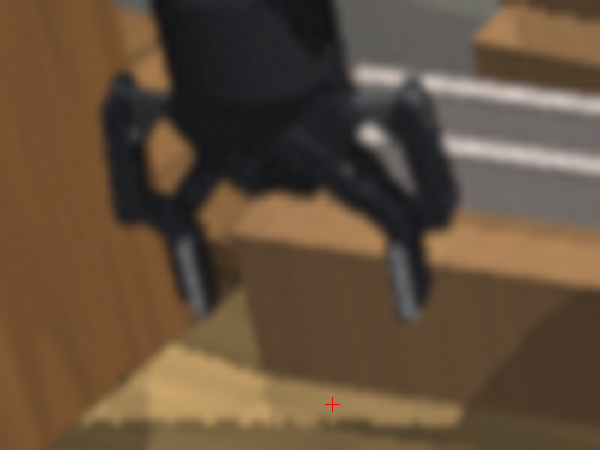

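The reported TCP projects about 9 px below the visible fingertips in p2, and about 15 px below in p3 with the gripper open. I need to know whether the cameras or the arm are off, so I'll check the cameras against known flat features.

Run:
```python
from h import *
S,T=[dict(np.load(f"{n}0.npz")) for n in("scene","top")]
print("disc z0",onz(S,498,227,.005),onz(T,166,363,.005),tri(S,(498,227),T,(166,363)))
print("blue",tri(S,(290,147),T,(410,360)))
print("yellow",tri(S,(260,343),T,(314,124)))
# tray rim corners: scene far-left(228,161) right(487,250); top: bottom-right(469,324), bottom-left(166,321)
print("tray c1",onz(S,228,161,.036),onz(T,469,324,.036)); print("tray c2",onz(S,487,250,.036),onz(T,166,321,.036))
print("base flange",onz(S,404,132,.0))
for uv in((164.5,52),(198.5,52.5)): 
  print([onz(S,*uv,z).round(3).tolist() for z in(.19,.21,.25)])
```

```text
disc z0 [0.2690219  0.35945297 0.005     ] [0.26943728 0.35761005 0.005     ] (array([0.26916382, 0.35858483, 0.00471457]), np.float64(0.00183814416339441))
blue (array([ 0.28770531, -0.22965928,  0.06161747]), np.float64(0.0008326582102701505))
yellow (array([0.85165747, 0.00330029, 0.07101488]), np.float64(0.000349827700192368))
tray c1 [ 0.38819046 -0.36974533  0.036     ] [ 0.37246029 -0.37885013  0.036     ]
tray c2 [0.38254327 0.3538773  0.036     ] [0.3729362  0.35389188 0.036     ]
base flange [0.01509838 0.01002188 0.        ]
[[0.212, -0.671, 0.19], [0.237, -0.648, 0.21], [0.286, -0.6, 0.25]]
[[0.171, -0.582, 0.19], [0.197, -0.561, 0.21], [0.248, -0.518, 0.25]]
```

The cameras agree with each other to about 2 mm. At both poses the finger ends sit about 30 mm above the reported TCP when shut and about 45 mm when open, with x and y correct. So the z offset of the tool is larger than stated. I'll calibrate it by continuing this probe down to contact.

Request:
step_arm(increments=[1,0,0,0.7,0,1,0,0,1.4,0,1,0,0,1.5,0,1,0,0,1.5,0])

```text
time_s: 7.25
tcp_pos: [0.639, -0.0836, 0.0337]
ee_rot: [3.141, -0.0, 0.002]
contact_force: [-2.3, 1.7, 6.7]
grip_width: -0.002
finger_force: 2.9
```

Request:
step_arm(increments=[1,0,0,0.15,0,1,0,0,0.15,0])

```text
time_s: 7.5
tcp_pos: [0.6396, -0.0836, 0.0334]
ee_rot: [3.141, -0.0, 0.004]
contact_force: [-2.9, 1.5, 9.6]
grip_width: 0.003
finger_force: 4.5
```

Request:
step_arm(increments=[1,0,0,0.15,0,1,0,0,0.15,0])

```text
time_s: 7.75
tcp_pos: [0.6406, -0.0838, 0.0331]
ee_rot: [3.141, -0.0, 0.008]
contact_force: [-3.2, 2.4, 13.4]
grip_width: -0.002
finger_force: 5.8
```

Request:
step_arm(increments=[1,0,0,0.15,0,1,0,0,0.15,0])

```text
time_s: 8.0
tcp_pos: [0.6417, -0.0839, 0.0328]
ee_rot: [3.14, -0.0, 0.011]
contact_force: [-1.8, 3.3, 16.4]
grip_width: 0.004
finger_force: 7.1
```

Contact is at about 0.034 reported. Next I'll touch the plate at fixed foot c, which is a 58 mm reference, to get the z offset.

Request:
step_arm(increments=[1,0,0,-1.6,0,1,0,0,-2.2,0,1,0,-6,-2.2,0,1,0,-11.1,-2.2,0,1,0,-11.1,-2.2,0,1,0,-11.1,-1.7,0,1,0,-11.1,-1.3,0,1,0,-11.1,-1.3,0])

```text
time_s: 9.0
tcp_pos: [0.6376, 0.0264, 0.0399]
ee_rot: [-3.142, 0.003, 0.003]
contact_force: [0.3, -0.2, -0.1]
grip_width: -0.001
finger_force: 0.0
```

Request:
step_arm(increments=[1,0,0,0.1,0,1,0,0,0.1,0])

```text
time_s: 9.25
tcp_pos: [0.6382, 0.0271, 0.0399]
ee_rot: [-3.142, 0.001, -0.0]
contact_force: [-0.4, 0.7, -0.4]
grip_width: -0.003
finger_force: 0.0
```

Request:
step_arm(increments=[1,0,0,0.1,0,1,0,0,0.1,0])

```text
time_s: 9.5
tcp_pos: [0.6381, 0.0275, 0.0389]
ee_rot: [-3.142, 0.001, 0.0]
contact_force: [0.2, -0.2, 0.1]
grip_width: 0.002
finger_force: 0.0
```

Request:
step_arm(increments=[1,0,0,0.1,0,1,0,0,0.1,0])

```text
time_s: 9.75
tcp_pos: [0.6381, 0.0275, 0.0378]
ee_rot: [-3.142, 0.0, 0.0]
contact_force: [0.9, 0.5, -0.2]
grip_width: 0.002
finger_force: 0.0
```

Request:
step_arm(increments=[1,0,0,0.1,0,1,0,0,0.1,0])

```text
time_s: 10.0
tcp_pos: [0.6381, 0.0275, 0.0368]
ee_rot: [-3.142, 0.0, 0.0]
contact_force: [-0.4, -0.7, -0.3]
grip_width: -0.0
finger_force: 0.0
```

Request:
step_arm(increments=[1,0,0,0.1,0,1,0,0,0.1,0])

```text
time_s: 10.25
tcp_pos: [0.6381, 0.0275, 0.0358]
ee_rot: [-3.142, 0.001, 0.0]
contact_force: [0.2, -0.5, 0.0]
grip_width: 0.0
finger_force: 0.0
```

Request:
step_arm(increments=[1,0,0,0.1,0,1,0,0,0.1,0])

```text
time_s: 10.5
tcp_pos: [0.6381, 0.0274, 0.0348]
ee_rot: [3.142, -0.0, -0.0]
contact_force: [0.2, -0.8, 0.6]
grip_width: -0.003
finger_force: 0.0
```

Request:
step_arm(increments=[1,0,0,0.1,0,1,0,0,0.1,0])

```text
time_s: 10.75
tcp_pos: [0.6381, 0.0275, 0.0338]
ee_rot: [-3.142, 0.001, 0.0]
contact_force: [-1.1, -0.2, 0.6]
grip_width: -0.0
finger_force: 0.0
```

Request:
step_arm(increments=[1,0,0,0.1,0,1,0,0,0.1,0])

```text
time_s: 11.0
tcp_pos: [0.6381, 0.0275, 0.0328]
ee_rot: [-3.142, 0.001, 0.0]
contact_force: [-0.3, 0.1, 0.3]
grip_width: 0.002
finger_force: 0.0
```

Request:
step_arm(increments=[1,0,0,0.1,0,1,0,0,0.1,0])

```text
time_s: 11.25
tcp_pos: [0.6381, 0.0275, 0.0317]
ee_rot: [3.142, -0.0, -0.0]
contact_force: [-0.4, 0.2, 0.2]
grip_width: -0.001
finger_force: 0.0
```

Request:
step_arm(increments=[1,0,0,0.1,0,1,0,0,0.1,0])

```text
time_s: 11.5
tcp_pos: [0.6381, 0.0275, 0.0308]
ee_rot: [-3.142, 0.001, 0.0]
contact_force: [0.8, -0.1, -0.4]
grip_width: 0.002
finger_force: 0.0
```

Request:
step_arm(increments=[1,0,0,0.1,0,1,0,0,0.1,0])

```text
time_s: 11.75
tcp_pos: [0.6381, 0.0275, 0.0298]
ee_rot: [-3.142, 0.001, 0.0]
contact_force: [0.1, 0.1, -0.3]
grip_width: 0.002
finger_force: 0.0
```

Request:
step_arm(increments=[1,0,0,0.1,0,1,0,0,0.1,0])

```text
time_s: 12.0
tcp_pos: [0.6381, 0.0275, 0.0288]
ee_rot: [3.142, -0.001, -0.0]
contact_force: [0.4, -0.1, 0.1]
grip_width: -0.002
finger_force: 0.0
```

Request:
step_arm(increments=[1,0,0,0.1,0,1,0,0,0.1,0])

```text
time_s: 12.25
tcp_pos: [0.6381, 0.0275, 0.0278]
ee_rot: [-3.142, 0.0, 0.0]
contact_force: [-0.9, -0.3, 0.4]
grip_width: 0.003
finger_force: 0.0
```

Request:
step_arm(increments=[1,0,0,0.1,0,1,0,0,0.1,0])

```text
time_s: 12.5
tcp_pos: [0.6381, 0.0275, 0.0268]
ee_rot: [-3.142, 0.001, 0.0]
contact_force: [-0.3, -0.1, 0.5]
grip_width: 0.001
finger_force: 0.0
```

Run:
```python
from workcell import bot
import cv2,numpy as np
c=bot.camera("scene");o=bot.observe()
p=c["pixels"][175:295,220:360,::-1].copy();p=cv2.resize(p,None,fx=5,fy=5,interpolation=cv2.INTER_CUBIC)
for z in(0,.02,.03,.04):
    x=c["R"]@(o["tcp_pos"]+[0,0,z])+c["t"];u=c["fx"]*x[0]/x[2]+c["cx"];v=c["fy"]*x[1]/x[2]+c["cy"];print(z,u,v)
    cv2.drawMarker(p,(int((u-220+.5)*5),int((v-175+.5)*5)),(0,0,255),0,10,1)
cv2.imwrite("pics/p4.png",p)
d=bot.camera("top")["pixels"];cv2.imwrite("pics/t4.png",d[:,:,::-1])
```

```text
0 317.4314892429795 281.987300895326
0.02 317.38952866940184 276.9048602296944
0.03 317.36815663042813 274.3161892291414
0.04 317.34651688042857 271.69509194627415
```

View pics/p4.png

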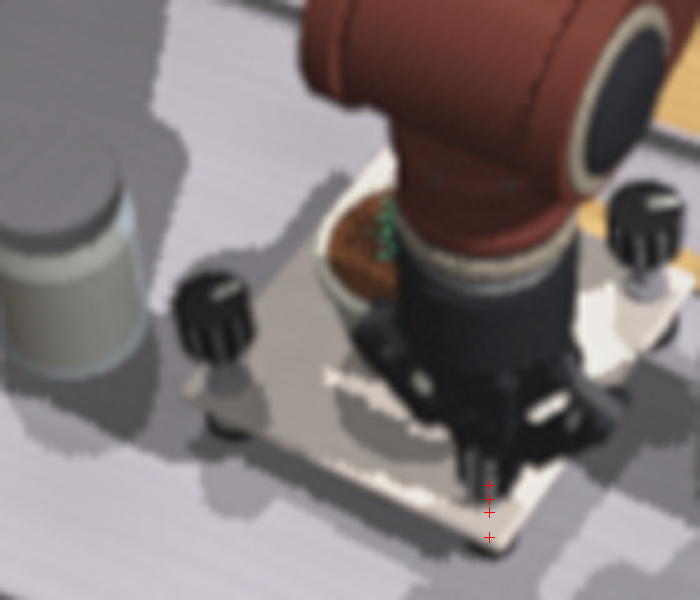

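Picture p4 shows the shut fingertips just above the corner at foot c, level with the +30 mm mark at crop (490,498). The knobs look undisturbed. I'll go down a little further.

Request:
step_arm(increments=[1,0,0,0.1,0,1,0,0,0.1,0])

```text
time_s: 12.85
tcp_pos: [0.6381, 0.0274, 0.0258]
ee_rot: [-3.142, 0.001, 0.0]
contact_force: [0.5, -0.8, 0.2]
grip_width: 0.0
finger_force: 0.0
```

Request:
step_arm(increments=[1,0,0,0.1,0,1,0,0,0.1,0])

```text
time_s: 13.1
tcp_pos: [0.6381, 0.0275, 0.0248]
ee_rot: [-3.142, 0.001, 0.0]
contact_force: [0.3, 0.2, 0.1]
grip_width: 0.002
finger_force: 0.0
```

Request:
step_arm(increments=[1,0,0,0.1,0,1,0,0,0.1,0])

```text
time_s: 13.35
tcp_pos: [0.6381, 0.0275, 0.0238]
ee_rot: [-3.142, 0.001, 0.0]
contact_force: [-0.4, 0.4, -0.7]
grip_width: 0.001
finger_force: 0.0
```

Request:
step_arm(increments=[1,0,0,0.1,0,1,0,0,0.1,0])

```text
time_s: 13.6
tcp_pos: [0.6381, 0.0275, 0.0228]
ee_rot: [-3.142, 0.0, 0.0]
contact_force: [-0.5, 0.6, -0.5]
grip_width: 0.002
finger_force: 0.0
```

Request:
step_arm(increments=[1,0,0,0.15,0,1,0,0,0.15,0])

```text
time_s: 13.85
tcp_pos: [0.6384, 0.0275, 0.0217]
ee_rot: [3.142, -0.0, 0.001]
contact_force: [-1.0, -0.3, 0.9]
grip_width: -0.002
finger_force: 0.6
```

Request:
step_arm(increments=[1,0,0,0.15,0,1,0,0,0.15,0])

```text
time_s: 14.1
tcp_pos: [0.6385, 0.0275, 0.0213]
ee_rot: [-3.142, 0.0, -0.0]
contact_force: [-3.0, -0.4, 7.7]
grip_width: -0.001
finger_force: 3.6
```

Request:
step_arm(increments=[1,0,0,0.15,0,1,0,0,0.15,0])

```text
time_s: 14.35
tcp_pos: [0.6385, 0.0275, 0.0212]
ee_rot: [3.142, -0.0, -0.0]
contact_force: [-6.6, 0.9, 13.3]
grip_width: 0.001
finger_force: 6.5
```

Foot c reads 0.0216 for a true 58 mm, so shut tips sit about 36.5 mm above the reported z. The earlier "contact" near a was the slanted finger on the knob. Next I'll probe the a side of the plate at stand (86,0), clear of knob and pot.

Request:
step_arm(increments=[1,0,0,-1.5,0,1,0,0,-1.5,0,1,0.75,5,-1.5,0,1,0.75,7.3,-1.2,0,1,0.75,7.3,-0.4,0,1,0.75,7.3,-0.2,0,1,0.75,7.3,-0.2,0])

```text
time_s: 15.22
tcp_pos: [0.6451, -0.0444, 0.0196]
ee_rot: [-3.141, -0.001, 0.002]
contact_force: [-0.5, -0.8, 0.1]
grip_width: 0.002
finger_force: 0.0
```

Request:
step_arm(increments=[1,0,0,0.1,0,1,0,0,0.1,0])

```text
time_s: 15.48
tcp_pos: [0.6458, -0.0451, 0.0196]
ee_rot: [-3.142, -0.0, -0.0]
contact_force: [-0.4, -0.6, -0.7]
grip_width: -0.003
finger_force: 0.0
```

Request:
step_arm(increments=[1,0,0,0.1,0,1,0,0,0.1,0])

```text
time_s: 15.72
tcp_pos: [0.6456, -0.0455, 0.0184]
ee_rot: [-3.142, 0.0, -0.0]
contact_force: [0.5, 0.2, -0.0]
grip_width: -0.001
finger_force: 0.0
```

Request:
step_arm(increments=[1,0,0,0.1,0,1,0,0,0.1,0])

```text
time_s: 15.98
tcp_pos: [0.6458, -0.0456, 0.0178]
ee_rot: [-3.142, 0.001, -0.0]
contact_force: [-1.1, 0.6, 2.2]
grip_width: -0.002
finger_force: 1.1
```

The a side touches 3.6 mm lower, 61 mm off the c–d diagonal. That makes foot a about 6.0 mm too high, so it needs about 120° clockwise. Next I'll go above knob a with yaw 185° (clear of the pot) and the fingers half open.

Request:
step_arm(increments=[1,0,0,-5,0,1,0,0,-10.8,-10,1,0,0,-10.8,-20,-0.3,-2,7.1,-10.8,-30,-0.3,-2,7.1,-10.8,-40,-0.3,-2,7.1,-10.8,-50,-0.3,-2,7.1,-10.8,-60,-0.3,-2,7.1,-10.8,-70,-0.3,-2,7.1,-10.8,-80,-0.3,-2,7.1,-10.8,-90,-0.3,-2,7.1,-10.8,-100,-0.3,-2,7.1,-10.8,-110,-0.3,-2,7.1,-10.8,-120,-0.3,-2,7.1,-10.8,-130,-0.3,-2,7.1,-10.8,-140,-0.3,-2,7.1,-10.8,-150,-0.3,-2,7.1,-10.8,-160,-0.3,-2,7.1,-10.8,-170,-0.3,-2,7.1,-10.8,-180,-0.3,-2,7.1,-10.8,-185])

```text
time_s: 18.48
tcp_pos: [0.6255, -0.1166, 0.1251]
ee_rot: [0.142, -3.138, -0.0]
contact_force: [0.7, 0.6, -0.3]
grip_width: 0.651
finger_force: 0.0
```

Run:
```python
from h import *
from workcell import bot
print(bot.observe()["grip_width"],bot.observe()["tcp_pos"],bot.observe()["qpos"].round(2))
C={}
for n,(x0,y0,x1,y1) in(("scene",(225,200,290,262)),("top",(345,195,385,235)),("top",(280,255,312,285)),("scene",(330,200,365,235))):
    c=bot.camera(n);p=c["pixels"][y0:y1,x0:x1];k=(p.max(2)<60).astype(np.uint8)
    print(n,[(cv2.boundingRect(q)[0]+x0+(cv2.boundingRect(q)[2]-1)/2,cv2.boundingRect(q)[1]+y0+(cv2.boundingRect(q)[3]-1)/2,cv2.boundingRect(q)[2:]) for q in cv2.findContours(k,0,1)[0] if cv2.contourArea(q)>60])
S=bot.camera("scene")["pixels"][170:290,210:370,::-1]
cv2.imwrite("pics/p5.png",cv2.resize(S,None,fx=5,fy=5,interpolation=cv2.INTER_CUBIC))
go(.6258,-.117,.044,185)
```

```text
0.6511380509490781 [ 0.62549392 -0.11656851  0.1250675 ] [-0.3   0.13  1.65 -0.    1.36 -1.96]
scene [(262.0, 238.5, (15, 18)), (274.0, 210.5, (25, 22)), (244.5, 207.0, (12, 15))]
top [(370.0, 209.0, (29, 29))]
top [(297.0, 269.0, (15, 15))]
scene [(348.5, 219.5, (14, 16))]
yaw -175.1 shift [-0.02 -0.05  8.13] turn -0.1
```

View pics/p5.png

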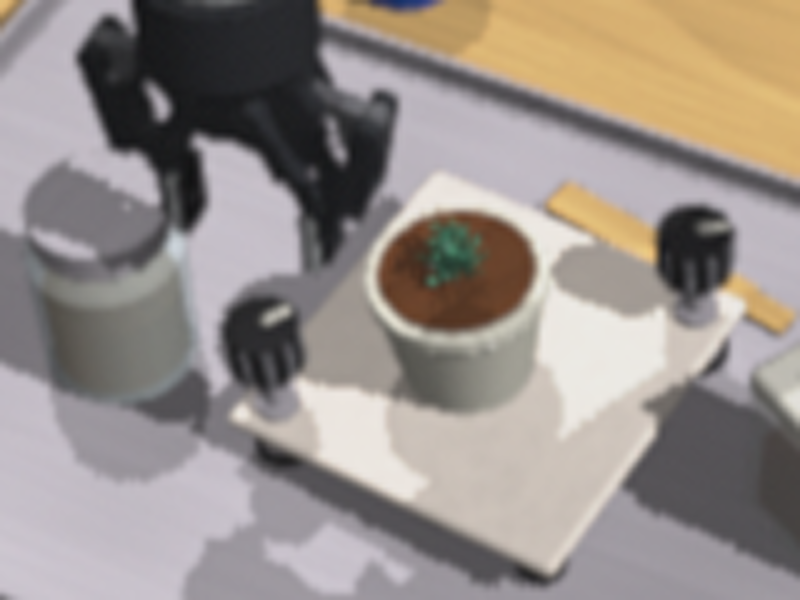

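Knob a hasn't moved (262,238.5). In p5 the fingertips at crop (190,215) and (318,262) straddle its line, clear of jar and pot. Next I'll descend and close gently.

Request:
step_arm(increments=[-0.3,0,0,4,0,-0.3,0,0,7,0,-0.3,0,0,8.1,0,-0.3,0,0,8.1,0,-0.3,0,0,8.1,0], squeeze=20)

```text
time_s: 19.35
tcp_pos: [0.6269, -0.1169, 0.0463]
ee_rot: [-0.136, 3.136, -0.001]
contact_force: [-0.1, 0.8, 0.6]
grip_width: 0.651
finger_force: 0.0
```

Request:
step_arm(increments=[0.08,0,0,0,0,0.08,0,0,0,0,0.12,0,0,0,0,0.12,0,0,0,0])

```text
time_s: 19.85
tcp_pos: [0.6262, -0.1172, 0.0452]
ee_rot: [-0.136, 3.137, -0.002]
contact_force: [0.1, -2.0, 1.7]
grip_width: 0.443
finger_force: 1.2
```

Request:
step_arm(increments=[0.12,0,-0.08,0,0,0.2,0,-0.08,0,0,0.3,0,-0.08,0,0,0.3,0,-0.08,0,0], squeeze=25)

```text
time_s: 20.35
tcp_pos: [0.626, -0.1175, 0.0448]
ee_rot: [-0.136, 3.138, -0.0]
contact_force: [0.5, -2.2, 3.2]
grip_width: 0.419
finger_force: 24.8
```

Request:
step_arm(increments=[0.3,0.02,0.03,0,8,0.3,0.04,0.05,0,16,0.3,0.05,0.08,0,24,0.3,0.07,0.1,0,32,0.3,0.09,0.13,0,40,0.3,0.11,0.15,0,48,0.3,0.13,0.18,0,56,0.3,0.14,0.19,0,60])

```text
time_s: 21.35
tcp_pos: [0.6243, -0.1152, 0.0443]
ee_rot: [1.454, 2.785, 0.001]
contact_force: [1.5, -0.1, 1.7]
grip_width: 0.411
finger_force: 25.0
```

Run:
```python
from h import *
o,M=st();print(o["torque"],o["contact_force"],o["qpos"].round(2));go(.6,-.1,.04,65)
```

```text
[-0.31601274 -0.02035231  0.04897196] [ 1.51162036 -0.1270225   1.67673485] [-0.3   0.21  1.71  0.    1.23 -0.91]
yaw 124.9 shift [ 2.63 -1.13  0.43] turn 59.9
```

Request:
step_arm(increments=[0.3,0.03,0,0,8,0.3,0.06,0,0,16,0.3,0.09,0,0,24,0.3,0.12,0,0,32,0.3,0.15,0,0,40,0.3,0.18,0,0,48,0.3,0.21,0,0,56,0.3,0.22,0,0,60,0.3,0.22,0,0,60])

```text
time_s: 22.48
tcp_pos: [0.6243, -0.1127, 0.0448]
ee_rot: [2.65, 1.687, 0.005]
contact_force: [4.4, 1.6, 1.8]
grip_width: 0.412
finger_force: 25.1
```

Request:
step_arm(increments=[-0.1,0,0,0,0,-0.3,0,0,0,0,-0.3,0,0,-4,0,-0.3,0,0,-8,0,-0.3,0,0,-8,0])

```text
time_s: 23.1
tcp_pos: [0.6252, -0.1144, 0.1288]
ee_rot: [2.645, 1.685, 0.007]
contact_force: [1.4, 0.2, 0.3]
grip_width: 0.648
finger_force: 0.0
```

Run:
```python
from h import *
from workcell import bot
c=bot.camera("scene")
for (x0,y0,x1,y1) in((225,225,290,262),(330,200,365,235)):
    p=c["pixels"][y0:y1,x0:x1];k=(p.max(2)<60).astype(np.uint8)
    print([(cv2.boundingRect(q)[0]+x0+(cv2.boundingRect(q)[2]-1)/2,cv2.boundingRect(q)[1]+y0+(cv2.boundingRect(q)[3]-1)/2,cv2.boundingRect(q)[2:]) for q in cv2.findContours(k,0,1)[0] if cv2.contourArea(q)>60])
cv2.imwrite("pics/p6.png",cv2.resize(c["pixels"][170:290,210:370,::-1],None,fx=5,fy=5,interpolation=cv2.INTER_CUBIC))
go(.638,-.0455,.10,0);go(.6438,-.0435,.025,0)
```

```text
[(263.5, 238.0, (14, 17))]
[(350.0, 221.0, (13, 17))]
yaw 65.0 shift [ 6.81 -1.61  2.61] turn 65.0
yaw 65.0 shift [ 7.23 -1.19 10.11] turn 65.0
```

View pics/p6.png

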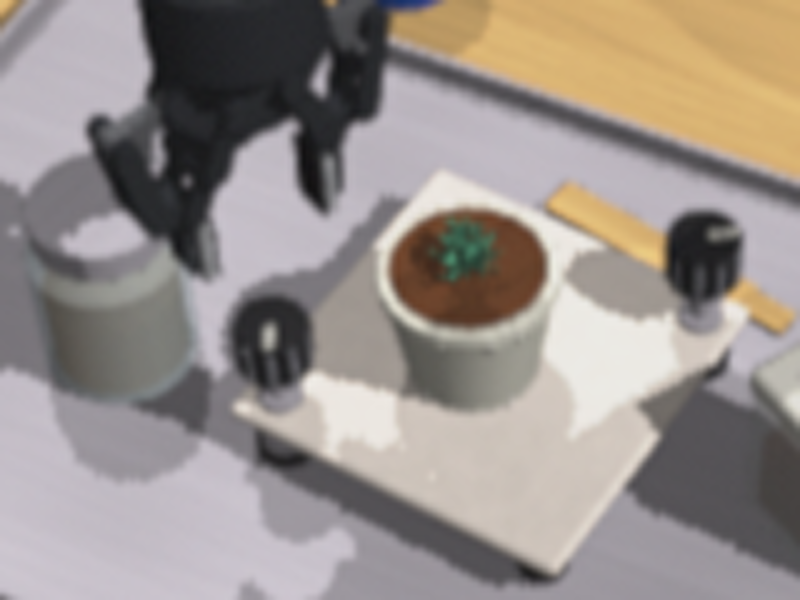

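Picture p6 shows knob a's pointer turned to crop (268,333), and the stand, pot and jar in place. Next I'll repeat the probe at (86,0).

Request:
step_arm(increments=[0.5,2,0,0,10,1,5,-1.2,0,20,1,7.2,-1.2,0,30,1,7.2,-1.2,0,40,1,7.2,-1.2,0,50,1,7.2,-1.2,3,60,1,7.2,-1.2,8,65,1,7.2,-1.2,10.2,65,1,7.2,-1.2,10.2,65])

```text
time_s: 24.28
tcp_pos: [0.6416, -0.0433, 0.0214]
ee_rot: [-3.141, -0.002, 0.004]
contact_force: [-0.2, -0.1, 0.7]
grip_width: -0.002
finger_force: 0.0
```

Request:
step_arm(increments=[1,0,0,0.1,0,1,0,0,0.15,0,1,0,0,0.15,0])

```text
time_s: 24.65
tcp_pos: [0.6422, -0.0434, 0.0206]
ee_rot: [-3.141, 0.0, 0.001]
contact_force: [0.4, 0.2, 0.2]
grip_width: 0.002
finger_force: 0.0
```

Request:
step_arm(increments=[1,0,0,0.1,0,1,0,0,0.1,0])

```text
time_s: 24.9
tcp_pos: [0.6426, -0.0435, 0.0203]
ee_rot: [3.142, -0.0, 0.0]
contact_force: [-1.4, 0.5, 3.0]
grip_width: 0.005
finger_force: 1.2
```

Request:
step_arm(increments=[1,0,0,0.1,0,1,0,0,0.1,0])

```text
time_s: 25.15
tcp_pos: [0.6426, -0.0435, 0.0201]
ee_rot: [3.142, -0.0, -0.0]
contact_force: [-3.4, 0.6, 6.6]
grip_width: 0.002
finger_force: 3.5
```

Request:
step_arm(increments=[1,0,0,-1,0,1,0,-4,-1,0,1,-0.6,-7.2,-0.9,0,1,-0.6,-7.2,-0.2,0,1,-0.6,-7.2,-0.2,0,1,-0.6,-7.2,-0.2,0])

```text
time_s: 25.9
tcp_pos: [0.637, 0.028, 0.0213]
ee_rot: [-3.141, 0.002, -0.001]
contact_force: [0.5, 1.3, 2.9]
grip_width: -0.0
finger_force: 1.2
```

Request:
step_arm(increments=[1,0,0,0.1,0,1,0,0,0.1,0])

```text
time_s: 26.15
tcp_pos: [0.637, 0.028, 0.0211]
ee_rot: [-3.141, 0.002, -0.001]
contact_force: [-2.1, 1.4, 7.0]
grip_width: 0.0
finger_force: 3.4
```

Request:
step_arm(increments=[1,0,0,0.1,0,1,0,0,0.1,0])

```text
time_s: 26.4
tcp_pos: [0.6371, 0.028, 0.021]
ee_rot: [-3.141, 0.002, -0.001]
contact_force: [-4.9, 0.5, 11.2]
grip_width: 0.0
finger_force: 5.4
```

At equal force the a side is still 1.0 mm lower than c over 60 mm. That leaves foot a about 1.7 mm high, so about 34° more.

Request:
step_arm(increments=[1,0,0,-5,0,1,0,0,-10.7,0,0.3,-0.7,6,-10.7,0,-0.3,-1.35,12,-10.7,0,-0.3,-1.35,14.2,-10.7,0,-0.3,-1.35,14.2,-10.7,0,-0.3,-1.35,14.2,-6,0,-0.3,-1.35,14.2,-2.6,0,-0.3,-1.35,14.2,-2.6,0,0.08,-1.35,14.2,-2.6,0,0.12,-1.35,14.2,-2.6,0,0.12,-1.35,14.2,-2.6,0])

```text
time_s: 27.9
tcp_pos: [0.6244, -0.1138, 0.0469]
ee_rot: [3.14, -0.0, 0.005]
contact_force: [1.2, -1.2, 0.5]
grip_width: 0.443
finger_force: 0.6
```

Request:
step_arm(increments=[0.2,0,0.05,0,0,0.3,0,0.05,0,0,0.3,0,0.05,0,0], squeeze=30)

```text
time_s: 28.28
tcp_pos: [0.6244, -0.1145, 0.0466]
ee_rot: [3.141, -0.001, 0.005]
contact_force: [1.7, -1.8, 5.4]
grip_width: 0.41
finger_force: 30.0
```

Request:
step_arm(increments=[0.3,-0.02,-0.02,0,8,0.3,-0.04,-0.05,0,16,0.3,-0.06,-0.07,0,24,0.3,-0.07,-0.1,0,34,0.3,-0.07,-0.1,0,34,0.3,-0.07,-0.1,0,34])

```text
time_s: 29.02
tcp_pos: [0.6238, -0.1136, 0.0465]
ee_rot: [3.004, -0.918, 0.006]
contact_force: [3.1, -1.5, 4.9]
grip_width: 0.407
finger_force: 29.8
```

Knob a turned with low forces. Next I'll release it, pass high over the pot, and probe the b side of the plate at stand (0,86). Pressing there tips the stand onto foot b, which gives b's error.

Request:
step_arm(increments=[-0.1,0,0,0,0,-0.3,0,0,0,0,-0.3,0,0,-5,0,-0.3,0,0,-9.8,0,0,-3,-2,-9.8,0,1,-8,-6,-9.8,-10,1,-12,-9.5,-9.8,-20,1,-13.9,-10.4,-9.8,-34,1,-13.9,-10.4,-9.8,-34,1,-13.9,-10.4,-9.8,-34,1,-13.9,-10.4,-5,-34,1,-13.9,-10.4,0,-34,1,-13.9,-10.4,1.9,-34,1,-13.9,-10.4,1.9,-34,1,-13.9,-10.4,1.9,-34], squeeze=25)

```text
time_s: 30.9
tcp_pos: [0.5669, 0.0509, 0.028]
ee_rot: [3.142, -0.001, 0.005]
contact_force: [-0.1, -0.7, -0.3]
grip_width: -0.0
finger_force: 0.0
```

Request:
step_arm(increments=[1,0,0,0.15,0,1,0,0,0.15,0])

```text
time_s: 31.15
tcp_pos: [0.5659, 0.051, 0.0255]
ee_rot: [3.142, -0.0, 0.003]
contact_force: [0.0, -0.1, 1.2]
grip_width: 0.003
finger_force: 0.0
```

Request:
step_arm(increments=[1,0,0,0.15,0,1,0,0,0.15,0])

```text
time_s: 31.4
tcp_pos: [0.5651, 0.0511, 0.0228]
ee_rot: [-3.142, 0.0, 0.0]
contact_force: [0.3, -0.0, -0.4]
grip_width: 0.001
finger_force: 0.0
```

Request:
step_arm(increments=[1,0,0,0.1,0,1,0,0,0.1,0])

```text
time_s: 31.65
tcp_pos: [0.5652, 0.0509, 0.0219]
ee_rot: [3.141, -0.0, 0.0]
contact_force: [0.5, -0.8, -0.0]
grip_width: 0.002
finger_force: 0.0
```

Request:
step_arm(increments=[1,0,0,0.1,0,1,0,0,0.1,0])

```text
time_s: 31.9
tcp_pos: [0.5655, 0.0508, 0.0212]
ee_rot: [3.141, -0.001, 0.001]
contact_force: [-0.8, -1.6, 2.7]
grip_width: -0.002
finger_force: 0.4
```

Request:
step_arm(increments=[1,0,0,0.2,0,1,0,0,0.2,0,1,0,0,0.2,0])

```text
time_s: 32.28
tcp_pos: [0.5665, 0.0504, 0.02]
ee_rot: [3.141, -0.001, 0.004]
contact_force: [0.0, -4.6, 5.4]
grip_width: -0.002
finger_force: 0.6
```

Request:
step_arm(increments=[1,0,0,0.15,0,1,0,0,0.15,0])

```text
time_s: 32.52
tcp_pos: [0.5669, 0.05, 0.0194]
ee_rot: [3.14, -0.001, 0.005]
contact_force: [-0.2, -5.8, 10.5]
grip_width: -0.003
finger_force: 0.2
```

Request:
step_arm(increments=[1,0,0,0.15,0,1,0,0,0.15,0])

```text
time_s: 32.78
tcp_pos: [0.5672, 0.0501, 0.0189]
ee_rot: [3.14, -0.001, 0.005]
contact_force: [-2.4, -5.1, 14.4]
grip_width: -0.003
finger_force: 2.6
```

The plate seats on foot b after about 1.8–2 mm at 60 mm, so foot b is about 3.5–4 mm high. Next I'll go to knob b.

Request:
step_arm(increments=[1,0,0,-5,0,1,0,0,-11,0,0,-4,0.4,-11,-10,-0.3,-7.05,0.7,-11,-20,-0.3,-7.05,0.7,-11,-20,-0.3,-7.05,0.7,-11,-20])

```text
time_s: 33.52
tcp_pos: [0.4949, 0.0443, 0.1256]
ee_rot: [-3.094, -0.543, -0.0]
contact_force: [-0.1, -1.4, -0.7]
grip_width: 0.651
finger_force: 0.0
```

Run:
```python
from h import *
from workcell import bot
S=bot.camera("scene");T=bot.camera("top");r=[]
for c,(x0,y0,x1,y1) in((S,(330,205,368,240)),(T,(280,255,312,285)),(S,(245,225,285,256))):
    p=c["pixels"][y0:y1,x0:x1];k=(p.max(2)<60).astype(np.uint8)
    for q in cv2.findContours(k,0,1)[0]:
        if cv2.contourArea(q)>60: b=cv2.boundingRect(q);r.append((b[0]+x0+(b[2]-1)/2,b[1]+y0+(b[3]-1)/2));print(r[-1],b[2:])
print("b@.100",onz(S,*r[0],.100),"old b",onz(S,348.5,220,.107),"a@.096",onz(S,*r[-1],.096),"old a",onz(S,262,238.5,.096))
go(.495,.044,.047,20)
cv2.imwrite("pics/p7.png",np.hstack([cv2.resize(S["pixels"][170:290,230:380,::-1],None,fx=4,fy=4,interpolation=2)]))
```

```text
(350.5, 221.0) (14, 17)
(264.0, 238.5) (15, 18)
b@.100 [0.49426634 0.04319972 0.1       ] old b [0.49925689 0.04001185 0.107     ] a@.096 [ 0.62648566 -0.11397127  0.096     ] old a [ 0.62848803 -0.11807312  0.096     ]
yaw 19.9 shift [-0.03  0.01  7.87] turn -0.1
```

View pics/p7.png

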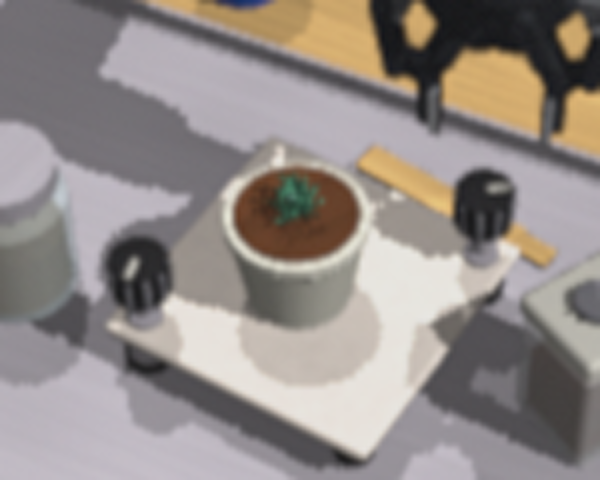

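Picture p7, my tenth and last view, shows the pot upright. Knob a's pointer is at crop (130,265), and knob b at (483,205) is directly below the fingers at (430,125) and (550,130).

Request:
step_arm(increments=[-0.3,-0.1,0,4,0,-0.3,-0.1,0,7,0,-0.3,-0.1,0,7.9,0,-0.3,-0.1,0,7.9,0,0.06,-0.1,0,7.9,0,0.1,-0.1,0,7.9,0,0.12,-0.1,0,7.9,0,0.12,-0.1,0,7.9,0])

```text
time_s: 34.62
tcp_pos: [0.494, 0.0437, 0.0473]
ee_rot: [3.094, 0.545, 0.001]
contact_force: [-1.4, 1.1, -0.3]
grip_width: 0.441
finger_force: 0.0
```

Request:
step_arm(increments=[0.2,0,-0.05,0,0,0.3,0,-0.05,0,0,0.3,0,-0.05,0,0])

```text
time_s: 35.0
tcp_pos: [0.4938, 0.0437, 0.047]
ee_rot: [3.093, 0.545, 0.001]
contact_force: [0.2, -3.1, -0.8]
grip_width: 0.407
finger_force: 25.8
```

Request:
step_arm(increments=[0.3,0,-0.05,0.04,8,0.3,0,-0.05,0.08,16,0.3,0,-0.05,0.12,24,0.3,0,-0.05,0.16,32,0.3,0,-0.05,0.2,40,0.3,0,-0.05,0.24,48,0.3,0,-0.05,0.28,56,0.3,0,-0.05,0.28,56])

```text
time_s: 36.0
tcp_pos: [0.4941, 0.0452, 0.0444]
ee_rot: [-2.987, 0.969, -0.002]
contact_force: [3.0, 0.8, -0.3]
grip_width: 0.415
finger_force: 25.7
```

Request:
step_arm(increments=[0.3,0,0,0.05,10,0.3,0,0,0.05,10])

```text
time_s: 36.25
tcp_pos: [0.4943, 0.0452, 0.0441]
ee_rot: [-2.892, 1.222, -0.002]
contact_force: [4.3, 2.5, -0.6]
grip_width: 0.409
finger_force: 25.7
```

Request:
step_arm(increments=[0.3,0,0,0.05,10,0.3,0,0,0.05,10])

```text
time_s: 36.5
tcp_pos: [0.4946, 0.0453, 0.0437]
ee_rot: [-2.774, 1.469, -0.003]
contact_force: [4.9, 2.2, -0.2]
grip_width: 0.408
finger_force: 25.8
```

Request:
step_arm(increments=[-0.1,0,0,0,0,-0.3,0,0,0,0,-0.3,0,0,-4,0,-0.3,0,0,-8,0,0.3,1,-2,-8,-10,1,2.5,-4,-8,-20,1,3.6,-6.2,-8,-30,1,3.6,-6.2,-8,-40,1,3.6,-6.2,-8,-50,1,3.6,-6.2,-5,-56,1,3.6,-6.2,0,-56,1,3.6,-6.2,1.8,-56,1,3.6,-6.2,2.1,-56,1,3.6,-6.2,2.1,-56,1,3.6,-6.2,2.1,-56])

```text
time_s: 38.38
tcp_pos: [0.5664, 0.0494, 0.024]
ee_rot: [3.141, -0.0, 0.005]
contact_force: [-0.0, 0.4, 0.3]
grip_width: -0.001
finger_force: 0.0
```

Request:
step_arm(increments=[1,0,0,0.1,0,1,0,0,0.1,0])

```text
time_s: 38.62
tcp_pos: [0.5652, 0.0494, 0.0216]
ee_rot: [3.142, -0.001, 0.001]
contact_force: [-0.6, -0.4, -0.3]
grip_width: 0.002
finger_force: 0.0
```

Request:
step_arm(increments=[1,0,0,0.1,0,1,0,0,0.1,0])

```text
time_s: 38.88
tcp_pos: [0.5651, 0.0495, 0.0202]
ee_rot: [3.142, -0.0, 0.0]
contact_force: [-0.5, -0.3, 1.3]
grip_width: -0.004
finger_force: 0.4
```

Request:
step_arm(increments=[1,0,0,0.1,0,1,0,0,0.1,0])

```text
time_s: 39.12
tcp_pos: [0.5651, 0.0495, 0.02]
ee_rot: [3.142, -0.0, -0.0]
contact_force: [-2.5, 1.2, 6.4]
grip_width: -0.002
finger_force: 2.6
```

Run:
```python
from h import *
from workcell import bot
S0=dict(np.load("scene0.npz"))["pixels"];S=bot.camera("scene")["pixels"]
# phase-correlate patches: dispenser top, jar, marker
for n,(x0,y0,x1,y1) in dict(disp=(366,228,404,262),jar=(208,198,250,252),marker=(345,215,370,238)).items():
    t=S[y0:y1,x0:x1];r=cv2.matchTemplate(S0[y0-8:y1+8,x0-8:x1+8],t,cv2.TM_CCOEFF_NORMED);_,m,_,l=cv2.minMaxLoc(r);print(n,m,l[0]-8,l[1]-8)
T=dict(np.load("top0.npz"));print("disp",onz(T,255.5,246,.128))
o,M=st();print(o["tcp_pos"],o["contact_force"])
```

```text
disp 0.8704794645309448 0 0
jar 0.7284294962882996 0 0
marker 0.708317756652832 -3 -5
disp [0.54965475 0.1354896  0.128     ]
[0.56508944 0.04948928 0.02000523] [-3.00130793  0.51278237  6.01435211]
```

The dispenser hasn't moved, but it sits close (y≈0.135), so the earlier b-side probe may have had a knuckle on it. I'll probe again with the fingers rotated to yaw 50°, clear of both dispenser and knob.

Request:
step_arm(increments=[1,0,0,-2,0,1,0,0,-4,-10,1,0,0,-4,-20,1,0,0,-4,-30,1,0,0,-4,-40,1,0,0,-3,-50,1,0,0,-0.7,-50,1,0,0,-0.3,-50,1,0,0,-0.3,-50])

```text
time_s: 40.3
tcp_pos: [0.5652, 0.0494, 0.0227]
ee_rot: [2.847, 1.327, 0.001]
contact_force: [0.8, 0.1, 0.4]
grip_width: -0.001
finger_force: 0.0
```

Request:
step_arm(increments=[1,0,0,0.1,0,1,0,0,0.1,0])

```text
time_s: 40.55
tcp_pos: [0.5656, 0.0494, 0.0219]
ee_rot: [2.847, 1.327, 0.002]
contact_force: [0.5, -0.1, 0.7]
grip_width: 0.001
finger_force: 0.0
```

Request:
step_arm(increments=[1,0,0,0.1,0,1,0,0,0.1,0])

```text
time_s: 40.8
tcp_pos: [0.5652, 0.0496, 0.0204]
ee_rot: [2.847, 1.327, 0.001]
contact_force: [0.2, 0.8, 2.1]
grip_width: -0.002
finger_force: 0.6
```

Request:
step_arm(increments=[1,0,0,0.1,0,1,0,0,0.1,0])

```text
time_s: 41.05
tcp_pos: [0.5652, 0.0497, 0.02]
ee_rot: [-2.847, -1.327, -0.0]
contact_force: [-2.4, 1.2, 5.9]
grip_width: 0.002
finger_force: 2.8
```

The seat is the same, 0.0200 at 6 N. Next I'll probe at fixed foot d as a second 58 mm reference, to rule out a position-dependent z bias.

Request:
step_arm(increments=[1,0,0,-5,0,1,0,0,-10.7,0,1,-6,1,-10.7,0,1,-12,2,-10.7,0,1,-16.9,3,-10.7,0,1,-16.9,3,-8,0,1,-16.9,3,-3,0,1,-16.9,3,-0.6,0,1,-16.9,3,-0.4,0,1,-16.9,3,-0.4,0])

```text
time_s: 42.3
tcp_pos: [0.4791, -0.0993, 0.0229]
ee_rot: [-2.847, -1.327, 0.0]
contact_force: [0.5, -0.3, -0.5]
grip_width: 0.0
finger_force: 0.0
```

Request:
step_arm(increments=[1,0,0,0.1,0,1,0,0,0.1,0])

```text
time_s: 42.55
tcp_pos: [0.4795, -0.0993, 0.0225]
ee_rot: [2.847, 1.327, 0.001]
contact_force: [0.3, -0.6, -0.7]
grip_width: -0.003
finger_force: 0.0
```

Request:
step_arm(increments=[1,0,0,0.1,0,1,0,0,0.1,0])

```text
time_s: 42.8
tcp_pos: [0.4794, -0.0993, 0.0212]
ee_rot: [2.847, 1.327, 0.0]
contact_force: [-0.1, -0.5, 0.5]
grip_width: 0.007
finger_force: 0.1
```

Request:
step_arm(increments=[1,0,0,0.1,0,1,0,0,0.1,0])

```text
time_s: 43.05
tcp_pos: [0.4794, -0.0993, 0.0211]
ee_rot: [-2.847, -1.327, 0.001]
contact_force: [-3.1, 1.3, 4.9]
grip_width: 0.002
finger_force: 3.1
```

Foot d also reads 0.0211, so the reference is sound. Foot b is still about 2 mm high, so I'll turn knob b about 40° more.

Request:
step_arm(increments=[1,0,0,-5,0,1,0,0,-10.6,0,0.3,5,-3,-10.6,0,-0.3,10,-6.5,-10.6,0,-0.3,12.05,-8.1,-10.6,0,-0.3,12.05,-8.1,-10.6,0,-0.3,12.05,-8.1,-7,0,-0.3,12.05,-8.1,-3,0,-0.3,12.05,-8.1,-2.5,0,-0.3,12.05,-8.1,-2.5,0,0.08,12.05,-8.1,-2.5,0,0.12,12.05,-8.1,-2.5,0,0.12,12.05,-8.1,-2.5,0])

```text
time_s: 44.68
tcp_pos: [0.4954, 0.0451, 0.046]
ee_rot: [2.847, 1.327, 0.002]
contact_force: [0.2, 0.3, -0.3]
grip_width: 0.441
finger_force: 0.0
```

Request:
step_arm(increments=[0.2,0,0,0,0,0.3,0,0,0,0,0.3,0,0,0.03,8,0.3,0,0,0.07,16,0.3,0,0,0.1,24,0.3,0,0,0.13,32,0.3,0,0,0.16,40,0.3,0,0,0.16,40,0.3,0,0,0.16,40])

```text
time_s: 45.8
tcp_pos: [0.4952, 0.0449, 0.0438]
ee_rot: [3.129, 0.276, 0.002]
contact_force: [2.6, -0.1, 1.2]
grip_width: 0.413
finger_force: 25.0
```

Request:
step_arm(increments=[-0.1,0,0,0,0,-0.3,0,0,0,0,-0.3,0,0,-4,0,-0.3,0,0,-8,0,0.3,2.5,0.3,-8,-10,1,5,0.5,-8,-20,1,7,0.75,-8,-30,1,7,0.75,-7,-40,1,7,0.75,-3,-40,1,7,0.75,1,-40,1,7,0.75,2.0,-40,1,7,0.75,2.0,-40,1,7,0.75,2.0,-40])

```text
time_s: 47.42
tcp_pos: [0.5659, 0.0499, 0.0247]
ee_rot: [2.847, 1.327, 0.003]
contact_force: [0.2, -0.7, 0.7]
grip_width: 0.001
finger_force: 0.0
```

Request:
step_arm(increments=[1,0,0,0.1,0,1,0,0,0.1,0])

```text
time_s: 47.68
tcp_pos: [0.5652, 0.0498, 0.0229]
ee_rot: [2.847, 1.327, 0.001]
contact_force: [0.1, 0.7, 0.2]
grip_width: 0.004
finger_force: 0.0
```

Request:
step_arm(increments=[1,0,0,0.1,0,1,0,0,0.1,0])

```text
time_s: 47.92
tcp_pos: [0.5648, 0.0499, 0.0214]
ee_rot: [-2.847, -1.327, 0.0]
contact_force: [0.2, -0.4, 0.0]
grip_width: -0.003
finger_force: 0.0
```

Request:
step_arm(increments=[1,0,0,0.1,0,1,0,0,0.1,0])

```text
time_s: 48.18
tcp_pos: [0.565, 0.0499, 0.0211]
ee_rot: [-2.847, -1.327, 0.0]
contact_force: [-2.5, 0.1, 5.4]
grip_width: -0.005
finger_force: 2.4
```

b side now seats at 0.0211, the same as c and d. Last I'll check the a side.

Request:
step_arm(increments=[1,0,0,-5,0,1,0,0,-11,0,1,-1,5,-11,10,1,-2,10,-11,20,1,-2.1,12,-11,30,1,-2.1,12,-11,40,1,-2.1,12,-8,50,1,-2.1,12,-3,50,1,-2.1,12,-0.6,50,1,-2.1,12,-0.4,50,1,-2.1,12,-0.4,50])

```text
time_s: 49.55
tcp_pos: [0.6434, -0.0434, 0.0245]
ee_rot: [3.142, -0.0, 0.0]
contact_force: [0.3, 0.0, -0.4]
grip_width: -0.0
finger_force: 0.0
```

Request:
step_arm(increments=[1,0,0,0.1,0,1,0,0,0.1,0])

```text
time_s: 49.8
tcp_pos: [0.6436, -0.0434, 0.0241]
ee_rot: [3.141, -0.0, 0.001]
contact_force: [0.1, -1.4, 0.5]
grip_width: 0.003
finger_force: 0.0
```

Request:
step_arm(increments=[1,0,0,0.1,0,1,0,0,0.1,0])

```text
time_s: 50.05
tcp_pos: [0.6433, -0.0434, 0.0225]
ee_rot: [-3.142, 0.0, 0.0]
contact_force: [-0.1, 0.1, -0.5]
grip_width: 0.005
finger_force: 0.0
```

Request:
step_arm(increments=[1,0,0,0.1,0,1,0,0,0.1,0])

```text
time_s: 50.3
tcp_pos: [0.6432, -0.0434, 0.0213]
ee_rot: [-3.142, 0.001, 0.0]
contact_force: [-0.1, 1.4, -0.2]
grip_width: 0.001
finger_force: 0.0
```

Request:
step_arm(increments=[1,0,0,0.1,0,1,0,0,0.1,0])

```text
time_s: 50.55
tcp_pos: [0.6435, -0.0434, 0.021]
ee_rot: [3.142, -0.0, 0.0]
contact_force: [-2.2, -0.4, 3.7]
grip_width: -0.004
finger_force: 1.7
```

Request:
step_arm(increments=[1,0,0,0.05,0,1,0,0,0.05,0])

```text
time_s: 50.8
tcp_pos: [0.6435, -0.0434, 0.021]
ee_rot: [3.142, -0.0, -0.0]
contact_force: [-3.4, 1.0, 6.2]
grip_width: 0.001
finger_force: 3.0
```

All four readings agree to about 0.1 mm. I'll retreat upward and hand in.

Request:
step_arm(increments=[1,0,0,-3,0,1,0,0,-8,0,1,0,0,-13,0,1,3,0,-15,0,1,3,0,-15,0,1,3,0,-15,0,1,3,0,-15,0,1,3,0,-15,0])

```text
time_s: 51.8
tcp_pos: [0.6723, -0.0433, 0.1686]
ee_rot: [-3.141, 0.001, 0.004]
contact_force: [0.3, -0.2, 0.4]
grip_width: -0.003
finger_force: 0.0
```

Run:
```python
from h import *
from workcell import bot
o=bot.observe();print(o["time_s"],o["tcp_pos"],o["contact_force"].round(1))
S=bot.camera("scene")["pixels"];S0=dict(np.load("scene0.npz"))["pixels"]
for n,(x0,y0,x1,y1) in dict(marker=(355,220,372,240),jar=(216,203,246,252),plate_c=(300,255,335,285),knob_b=(340,208,360,235)).items():
    r=cv2.matchTemplate(S[y0-6:y1+6,x0-6:x1+6],S0[y0:y1,x0:x1],cv2.TM_CCOEFF_NORMED);_,m,_,l=cv2.minMaxLoc(r);print(n,round(m,2),l[0]-6,l[1]-6)
print(bot.hand_in())
```

```text
51.8 [ 0.67231028 -0.04328945  0.16856155] [ 0.3 -0.2  0.4]
marker 0.84 2 1
jar 0.9 1 0
plate_c 0.98 2 0
knob_b 0.88 2 3
the job is handed in; nothing more can be done
None
```

I turned both knobs until the plate probed level to about 0.1 mm at feet c and d and on the knob a and b sides, then let go and handed the job in at about 52 s; a shut finger or knuckle may have brushed knob a and the dispenser while probing, and a final image match showed no shift of the jar, marker or plate beyond 1–2 px, but the pot and dispenser were not re-checked at the end.

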